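Open the ultrasonic cleaner and park its lid on the drip tray

TASK

Open the ultrasonic cleaner on this repair bench and park its lid. First, with the lid still on, slide the finned heat sink off the drip tray (do not pick it up) until it lies flat on the bench; then lift the lid off by its knob, keep it level, and set it down gently, knob up and not dropped, wholly on the tray, with one long side flush against the tray's raised edge all along. Leave the bottle, the parts box, the solder spool and the screwdriver where they are.

Things in the scene. Friction and masses are not known exactly. Their poses are not given: they have to be found in the camera images.
- cleaner: Ultrasonic cleaner fixed to the bench: white tank 126 (x) x 170 (y) mm, rim at z = 120 mm, mouth 93 x 138 mm. Origin on the bench under the mouth's centre, z up. A grey control tower as long as the tank stands on its -x side, x = -62.5 to -112.5 mm, 165 mm high, 62 mm from the lid knob's axis: more finger room along y than along x.
- lid: Loose steel lid, 0.19 to 0.35 kg, at first on the cleaner, axes alike. Plate 107 (x) x 152 (y) mm, z = 8 to 11 mm; under it a plug 87 x 132 x 8 mm sits in the mouth with 3 mm play. Origin: centre of the plug's underside (8 mm below the rim when closed). Black round knob at the centre: stem 16 mm across, z = 11 to 23 mm; head 28 mm across, z = 23 to 41 mm.
- tray: Grey drip tray fixed to the bench, 150 (x) x 190 (y) mm, floor top at z = 5 mm, open on three sides. Its raised edge runs along the whole +x side: inner face at x = 65 mm, top at z = 20 mm. Origin on the bench under its centre, z up. A lid parked well has its origin at x = 11.5, y = 0, z = 5 mm here, its y axis along the tray's y.
- heatsink: Loose finned aluminium heat sink, 44 x 44 x 22 mm, about 0.09 kg, at first lying flat on the tray floor where the lid must go. Origin at the centre of its underside, z up.
- bottle: Bystander: white plastic bottle, 60 mm across, 170 mm high, standing between cleaner and tray. Origin at the centre of its underside.
- parts_box: Bystander: open green parts box, 90 (x) x 60 (y) x 40 mm high, on the bench between and beyond the cleaner and tray. Origin at the centre of its underside.
- spool: Bystander: solder spool standing on its flange, 60 mm across, 42 mm high, just beyond the cleaner. Origin at the centre of its underside.
- screwdriver: Bystander: screwdriver 150 mm long lying on the bench just beyond the tray's raised edge, roughly parallel to it, 26 mm thick at most. Origin under the middle of its length, which lies along its x.

How it is judged:
On the way, in this order (a step that is already met when the one before it is completed fails the run):
1. the heat sink lies flat on the bench, off the tray, while the lid is still on (height (world z) of heatsink below 0.0025 m and angle between heatsink's own z axis and vertical below 0.06 rad and linear speed of heatsink below 0.02 m/s and distance of lid from where it was at the start of the episode below 0.01 m), for 0.2 s.
2. the lid is lifted clear of the cleaner, held by the gripper (z of lid in the frame of cleaner above 0.13 m and contact force between the fingers and lid above 0.5 N), for 0.1 s.
At the end, for the whole second after the job is handed in: Lid at rest, level (0.04 rad), knob up on the tray floor, a long side within 3.5 mm of the raised edge and parallel to it (0.03 rad), centre within 20 mm of the tray's middle along that edge; heat sink at rest flat on the bench (under 2.5 mm up, 0.06 rad), off the tray (x of lid in the frame of tray between 0.008 and 0.0145 m and y of lid in the frame of tray between -0.02 and 0.02 m and z of lid in the frame of tray between 0.002 and 0.0075 m and angle between the y axis of lid and the y axis of tray, either way round below 0.03 rad and angle between lid's own z axis and vertical below 0.04 rad and linear speed of each of lid, heatsink below 0.02 m/s and height (world z) of heatsink below 0.0025 m and angle between heatsink's own z axis and vertical below 0.06 rad); the robot touches nothing.
It fails at once if the heat sink is picked up (underside more than 25 mm above the bench) (height (world z) of heatsink above 0.025 m).
It fails at once if the lid is tipped more than 0.3 rad (angle between lid's own z axis and vertical above 0.3 rad).
It fails at once if the lid is dropped (moves faster than 0.4 m/s while the gripper does not touch it) (contact force between the fingers and lid below 0.01 N and linear speed of lid above 0.4 m/s).
It fails at once if a bystander (bottle, parts box, spool, screwdriver) is moved more than 15 mm (distance of any of bottle, parts_box, spool, screwdriver from where it was at the start of the episode above 0.015 m).
It also fails if it takes over 72 s, if anything falls off the work surface, if the arm or the gripper's body presses on something with over 40 N, if the wrist force passes 120 N, or if a joint passes its speed limit or range.

ROBOT

A 7-joint arm with a two-finger parallel gripper is mounted at the origin on the work surface. World frame = base frame: x ahead of the robot, y to its left, z up, the work surface at z = 0. Lengths are in m, angles in rad, forces in N, time in s.
With the tool pointing down it reaches from about 0.425 to 0.95 m from the base axis. Payload 16.7 kg.
Tool frame: the origin (TCP) lies midway between the tips of the shut fingers; the grasp point (between the pads) lies 19 mm behind it; z points along the fingers, y is the line along which they close (so a half turn about z gives the same grasp; the last joint's range is limited). The gripper opens to 94 mm and grips with 3 to 60 N. Pads are 16 mm wide; open, the fingers measure 119 mm over their backs; the gripper's body (75 mm by 177 mm) begins 78 mm behind the grasp point.
Start: joints at [-1.425, 0.426, 0.074, 1.606, -0.034, 1.111, -0.067], TCP at [0.197, 0.646, 0.177] pointing down, gripper open.
Joint ranges: [-2.85, 2.85], [-0.5, 2.14], [-1.23, 1.37], [0.21, 2.46], [-1.02, 4.16], [0.16, 2.05], [-2.73, 2.73]. Speed limits (rad/s): [1.89, 1.89, 2.39, 2.39, 3.01, 3.01, 3.01].

INTERFACE

Orientations are given as a 3x3 rotation matrix whose columns are the frame's x, y, z axes.
In Python, from plant import ctrl gives the robot as it stands. The module is installed in compiled form; this text tells all that it offers.
- The arm moves only by the tool servo_tool, never from a script. Its argument "targets" is a list of rows, each a list of 6 numbers: the shift along the tool's x, y, z in units of 0.02 m (1.0 is 0.02 m), then the turn, a rotation vector about the tool's x, y, z in units of 180 degrees (1.0 is 180 degrees). In form: [[dx, dy, dz, ax, ay, az], ...]. A call has exactly 5 rows; each row shifts and turns the commanded pose from where the row before left it, along the tool's axes as they then stand; what a row does not reach is not made up. A row lasts 1/8 s, in which the tool goes at most 62.5 mm and 10.7 degrees, less where a joint would pass 70% of its speed; a pose out of reach is approached as far as the arm can. A call with a number of a shift or a turn outside -1 to 1 is refused whole. A call with a gripper value outside its range is refused whole. "claw" is the opening, from -1 (shut) to 1 (fully open), set as the call begins (left out, the last holds). The fingers move at their own pace and stop on an object; "squeeze" is the grip in N (left out, the last holds). Time passes only in rows, so rows that do not move let the fingers close, or fill a call up. It gives the time, the measured TCP pose, the force, the opening and the grip force at its end, in the units of the state.
- ctrl.get_obs(): the state, without advancing time (a new reading comes with each control period).
- ctrl.grab_frame(name): name is "scene" or "top" or "wrist"; returns (picture, depth): 480x640x3 uint8, red, green, blue; 480x640 float32, m along the optical axis (not along the pixel's ray), 0 where there is no reading.
- ctrl.camera_params(name): a dict with "fov_y" (degrees; the focal length in pixels is half the picture's height over the tangent of half this angle, whatever the lens; pixels are square), "cx", "cy" (the principal point, pixels), "origin" and "orientation" of the camera in the world. Camera axes: x right, y up, looking along -z (the intrinsics and any distortion apply to the point x, -y, -z); pixel columns grow to the right and rows downward; lengths in m; the calibration is good to about 2 mm. A picture is of the moment at which its call begins: read the wrist's pose just before it. camera_params takes no time and is no camera call; for the wrist camera it gives the pose at the moment of the call.
- ctrl.sign_off(): hands the job in; it is judged then, once.
Trained networks look in the newest picture that a camera, given by its name, has taken for a name from the list of things; names that differ only in an ending like _2 or _b are one class to them, and where a whole thing is asked for, a point or a joint stands for the part that bears it (a point fixed in the world has none). Each returns a list of dicts, best first, with "confidence" (0 to 1); they miss things now and then, are a little off and sometimes report something else, mostly with a low value. They report only what shows in the picture. A call takes as long as a camera call.
- ctrl.cut_out(camera, name): "region" (480x640 bool, what is visible of it) and "uv" ([column, row] in pixels, amid what is visible of it).
The state is a dict: "clock": time; "joints": joint angles; "qd": joint speeds; "joint_efforts": joint torques, N m; "ee_pos": TCP position; "tool_rot": TCP orientation; "ft_force": force on the tool from outside, world axes, zero at the start; "torque": the same for the moment, N m; "gripper_width": opening from 0.0 (shut) to 1.0 (fully open); "grip_force": force on a finger pad.
Only numpy, scipy, OpenCV 4.12 (cv2) and the standard library are available. Lean on these libraries where they do the work, as an engineer would, in place of code of your own. Each camera call takes 0.05 s, during which the arm holds its last target. There are 200 camera calls.

## Working session

There is one attempt and no reset: what is moved stays moved. The work goes in short steps, Python scripts to look and compute and a tool call to move; the robot and the scene stay as the last step left them, time stands still between calls to the robot, and variables do not carry over. Pictures are saved under pics/ and viewed, at most 10 in all, crops included, and the job is handed in when it is done.

Besides the shell and the picture viewer there is one more tool, called after "Call:" as name(argument=value, ...), one argument or row to a line, values as JSON. servo_tool: Moves the arm, as the interface text tells. Its arguments: {"type":"object","properties":{"targets":{"type":"array"},"claw":{"type":"number"},"squeeze":{"type":"number"}},"required":["targets"]}

```bash
mkdir -p pics
cat > h.py <<'E'
import numpy as np, cv2
from plant import ctrl
def cloud(name,D,P):
    f=240/np.tan(np.radians(P['fov_y'])/2)
    v,u=np.mgrid[0:480,0:640]
    X=np.stack([(u-P['cx'])/f*D,-(v-P['cy'])/f*D,-D],-1)
    return X@np.array(P['orientation']).T+np.array(P['origin'])
def look(name):
    P=ctrl.camera_params(name); I,D=ctrl.grab_frame(name)
    return I,D,cloud(name,D,P)
def save(I,n): cv2.imwrite('pics/'+n,I[...,::-1])
E
python3 - <<'E'
from h import *
np.set_printoptions(precision=4,suppress=True)
o=ctrl.get_obs();print(o)
for c in['top','scene']:
    print(ctrl.camera_params(c))
    I,D,W=look(c);save(I,c+'0.png');np.savez(c+'0.npz',I=I,W=W,D=D)
    for n in['cleaner','lid','tray','heatsink','bottle','parts_box','spool','screwdriver']:
        for r in ctrl.cut_out(c,n)[:1]:
            m=r['region']&(D>0);p=W[m]
            print(c,n,round(r['confidence'],2),np.round(r['uv']),m.sum(),np.median(p,0),np.percentile(p,2,axis=0),np.percentile(p,98,axis=0))
E
```

```text
{'clock': 0.0, 'joints': array([-1.4245,  0.4267,  0.0738,  1.6066, -0.0341,  1.1108, -0.0671]), 'qd': array([-0.0008, -0.0004, -0.0006, -0.0013, -0.0002,  0.0019,  0.0003]), 'joint_efforts': array([ -0.0007, -93.5847,   3.6666, -45.4188,  -0.0488,   0.0207,
         0.0001]), 'ee_pos': array([0.1966, 0.6452, 0.1759]), 'tool_rot': array([[-0.9566,  0.2915, -0.0003],
       [ 0.2915,  0.9566, -0.0013],
       [-0.0001, -0.0013, -1.    ]]), 'ft_force': array([-0.1854, -0.0892, -0.2667]), 'torque': array([-0.0059,  0.0341, -0.0133]), 'grip_force': 0.0, 'gripper_width': 1.0033246788122847}
{'fov_y': 44.296366543229674, 'cx': 325.1139125373039, 'cy': 240.0457918119145, 'origin': array([0.4564, 0.0423, 1.2185]), 'orientation': array([[ 0.018 ,  0.9903, -0.1379],
       [-0.9997,  0.0203,  0.0157],
       [ 0.0183,  0.1376,  0.9903]])}
top cleaner 0.77 [232. 302.] 4596 [0.4861 0.1958 0.1626] [0.4433 0.12   0.0372] [0.6224 0.2894 0.1684]
top lid 0.84 [230. 263.] 4639 [0.561  0.2034 0.123 ] [0.5109 0.1316 0.1188] [0.6134 0.277  0.1526]
top tray 0.63 [424. 282.] 6047 [ 0.543  -0.1848  0.0054] 
[... 1007 characters left out ...]
 0.1336 0.1221] [0.6141 0.2786 0.1536]
scene tray 0.59 [276. 210.] 3176 [ 0.5557 -0.1726  0.0066] [ 0.466  -0.2841  0.0031] [ 0.6294 -0.0912  0.022 ]
scene heatsink 0.97 [266. 200.] 420 [ 0.5514 -0.2042  0.0255] [ 0.5256 -0.2346  0.0074] [ 0.5703 -0.1876  0.0295]
scene bottle 0.81 [342. 226.] 2028 [0.5392 0.0177 0.0903] [ 0.5119 -0.0119  0.0056] [0.5546 0.0342 0.1714]
scene parts_box 0.67 [260. 292.] 2154 [0.7295 0.0002 0.0224] [ 0.6812 -0.03    0.0023] [0.7748 0.0405 0.0415]
scene spool 0.92 [347. 347.] 1512 [0.7013 0.1983 0.0422] [0.6677 0.1662 0.0029] [0.7229 0.2209 0.0447]
scene screwdriver 0.73 [225. 223.] 446 [ 0.6662 -0.1886  0.021 ] [ 0.6462 -0.2359  0.0021] [ 0.6791 -0.1064  0.0281]
```

Run:
```python
from h import *
np.set_printoptions(precision=4,suppress=True)
for c in['top','scene']:
    z=np.load(c+'0.npz');W=z['W'];ok=z['D']>0
    def rect(n,x,y,zr):
        m=ok&(W[...,0]>x[0])&(W[...,0]<x[1])&(W[...,1]>y[0])&(W[...,1]<y[1])&(W[...,2]>zr[0])&(W[...,2]<zr[1])
        p=W[m].astype(np.float32)
        if len(p)<10: return print(c,n,len(p))
        print(c,n,len(p),cv2.minAreaRect(p[:,:2]*1000),p.mean(0),p[:,2].std())
    rect('knob',(.52,.6),(.16,.25),(.144,.16))
    rect('lidplate',(.5,.63),(.1,.3),(.117,.13))
    rect('tower',(.4,.55),(.1,.3),(.158,.175))
    rect('trayfloor',(.45,.65),(-.32,-.07),(.0025,.009))
    rect('trayedge',(.6,.65),(-.32,-.07),(.016,.025))
    rect('hs',(.5,.59),(-.25,-.17),(.019,.035))
    rect('bottle',(.45,.59),(-.05,.06),(.06,.18))
```

```text
top knob 189 ((561.9828491210938, 204.226318359375), (26.07381248474121, 26.659748077392578), 29.27235984802246) [0.5616 0.204  0.1524] 0.0022447659
top lidplate 5645 ((562.6897583007812, 205.51019287109375), (170.1647491455078, 123.95877075195312), 87.78401184082031) [0.562  0.2051 0.1223] 0.0022016815
top tower 2700 ((474.34954833984375, 208.91558837890625), (169.7683868408203, 49.95391845703125), 87.72747039794922) [0.4743 0.2086 0.1647] 0.0020066584
top trayfloor 6149 ((549.9811401367188, -195.0754852294922), (199.9928436279297, 249.73373413085938), 0.026762263849377632) [ 0.5424 -0.1937  0.0051] 0.0016677001
top trayedge 363 ((624.2857055664062, -183.7772216796875), (176.38877868652344, 49.00831985473633), 89.34940338134766) [ 0.6163 -0.1923  0.0202] 0.0020757176
top hs 317 ((547.6762084960938, -212.58038330078125), (44.77454376220703, 44.49528121948242), 81.78987121582031) [ 0.5477 -0.2132  0.0254] 0.003215542
top bottle 789 ((525.21484375, 4.520355224609375), (57.722171783447266, 57.95747375488281), 45.90351104736328) [0.5234 0.0055 0.1281] 0.025168125
scene knob 255 ((561.938
[... 370 characters left out ...]
59782791137695), 87.40081787109375) [0.4787 0.2172 0.165 ] 0.0019186782
scene trayfloor 3591 ((549.9969482421875, -195.03903198242188), (249.91253662109375, 199.83082580566406), 89.97596740722656) [ 0.5453 -0.1868  0.0055] 0.0016681426
scene trayedge 313 ((625.8131713867188, -181.88333129882812), (48.7021369934082, 178.51535034179688), 1.6739275455474854) [ 0.6155 -0.1863  0.0204] 0.0018256656
scene hs 314 ((546.142578125, -212.06858825683594), (48.481483459472656, 45.72325897216797), 82.86337280273438) [ 0.5482 -0.2096  0.0261] 0.002526235
scene bottle 1402 ((530.8380126953125, 11.630729675292969), (43.50855255126953, 59.42695617675781), 51.66932678222656) [0.5366 0.0157 0.1131] 0.031422704
```

View pics/top0.png

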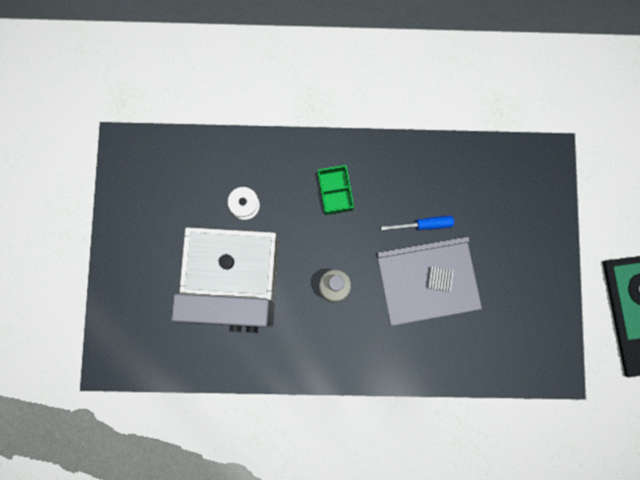

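View pics/scene0.png

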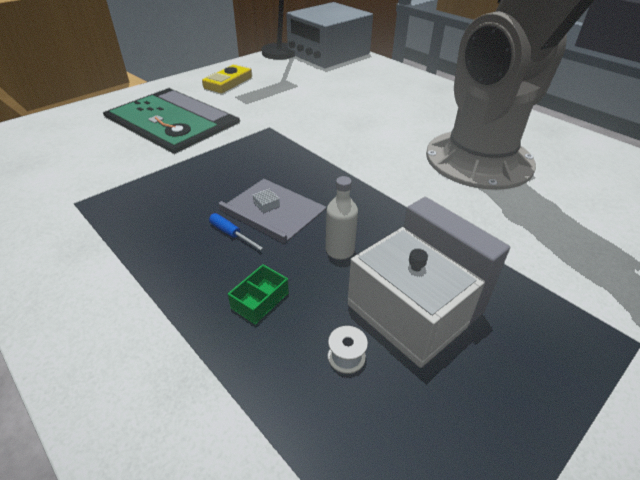

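```bash
cat >> h.py <<'E'
from scipy.spatial.transform import Rotation as R
def plan(wps,speed=0.02,turn=0.05):
    """wps: (x,y,z,yaw of tool y in deg); prints rows from the measured pose"""
    o=ctrl.get_obs();p=o['ee_pos'].copy();Q=o['tool_rot'].copy();rows=[]
    for x,y,z,a in wps:
        a=np.radians(a);T=np.array([[np.sin(a),np.cos(a),0],[-np.cos(a),np.sin(a),0],[0,0,-1]])
        rv=R.from_matrix(Q.T@T).as_rotvec();d=np.array([x,y,z])-p
        n=max(1,int(np.ceil(max(np.abs(d).max()/speed*1.0,np.linalg.norm(d)/speed,np.abs(rv).max()/np.pi/turn))))
        for k in range(n):
            s=np.round(Q.T@((np.array([x,y,z])-p)/(n-k))/0.02,2)
            w=np.round(R.from_matrix(Q.T@T).as_rotvec()/np.pi/(n-k),3)
            rows.append([float(v) for v in (*s,*w)])
            p=p+Q@s*0.02;Q=Q@R.from_rotvec(w*np.pi).as_matrix()
    while len(rows)%5: rows.append([0]*6)
    for i in range(0,len(rows),5):print(str([[float(v)+0 if v else 0 for v in r] for r in rows[i:i+5]]).replace(' ',''))
    print('end',p.round(4))
E
python3 - <<'E'
from h import *
plan([(0.38,0.5,.3,70),(.5,.1,.33,30),(0.52,-.17,.33,9)],speed=.0198)
E
```

```text
Traceback (most recent call last):
  File "h.py", line 18, in plan
    rv=R.from_matrix(Q.T@T).as_rotvec();d=np.array([x,y,z])-p
       ~~~~~~~~~~~~~^^^^^^^
  File "scipy/spatial/transform/_rotation.pyx", line 1143, in scipy.spatial.transform._rotation.Rotation.from_matrix
ValueError: Non-positive determinant (left-handed or null coordinate frame) in rotation matrix 0: [[-9.98584792e-01 -5.31828205e-02 -1.05857695e-05]
 [-5.31828212e-02  9.98584789e-01  8.19617698e-05]
 [-6.21183031e-06 -8.24087580e-05  9.99999997e-01]].
```

```bash
sed -i 's/\[\[np.sin(a),np.cos(a),0\],\[-np.cos(a),np.sin(a),0\]/[[-np.sin(a),np.cos(a),0],[np.cos(a),np.sin(a),0]/' h.py
python3 - <<'E'
from h import *
plan([(0.38,0.5,.3,70),(.5,.1,.33,30),(0.52,-.17,.33,9)],speed=.0198)
E
```

```text
[[-0.78,-0.31,-0.44,0,0,0.001],[-0.78,-0.3,-0.44,0,0,0.001],[-0.78,-0.3,-0.44,0,0,0.001],[-0.78,-0.3,-0.44,0,0,0.001],[-0.78,-0.3,-0.44,0,0,0.001]]
[[-0.78,-0.29,-0.44,0,0,0.001],[-0.78,-0.29,-0.44,0,0,0.001],[-0.78,-0.29,-0.44,0,0,0.001],[-0.79,-0.29,-0.44,0,0,0.001],[-0.79,-0.28,-0.44,0,0,0.002]]
[[-0.79,-0.28,-0.44,0,0,0.001],[-0.79,-0.28,-0.44,0,0,0.002],[-0.79,-0.27,-0.45,0,0,0.001],[-0.79,-0.28,-0.44,0,0,0.002],[-0.57,-0.76,-0.07,0,0,0.01]]
[[-0.59,-0.74,-0.07,0,0,0.01],[-0.61,-0.72,-0.07,0,0,0.01],[-0.64,-0.7,-0.07,0,0,0.01],[-0.66,-0.68,-0.07,0,0,0.01],[-0.68,-0.66,-0.07,0,0,0.01]]
[[-0.7,-0.64,-0.07,0,0,0.01],[-0.72,-0.62,-0.07,0,0,0.01],[-0.74,-0.6,-0.07,0,0,0.01],[-0.76,-0.57,-0.07,0,0,0.01],[-0.77,-0.55,-0.07,0,0,0.01]]
[[-0.79,-0.52,-0.07,0,0,0.01],[-0.81,-0.5,-0.07,0,0,0.01],[-0.82,-0.47,-0.07,0,0,0.01],[-0.84,-0.45,-0.07,0,0,0.01],[-0.85,-0.42,-0.06,0,0,0.01]]
[[-0.86,-0.4,-0.07,0,0,0.01],[-0.88,-0.37,-0.06,0,0,0.01],[-0.89,-0.34,-0.07,0,0,0.011],[-0.9,-0.31,-0.06,0,0,0.01],[-0.9,-0.28,-0.07,0,0,0.011]]
[[-0.92,-0.25,-0.06,0,0,0.01],[-0.87,-0.42,0,0,0,0.008],[-0.88,-0.4,0,0,0,0.008],[-0.89,-0.38,0,0,0,0.008],[-0.9,-0.35,0,0,0,0.008]]
[[-0.91,-0.33,0,0,0,0.008],[-0.92,-0.31,0,0,0,0.009],[-0.92,-0.28,0,0,0,0.008],[-0.93,-0.26,0,0,0,0.009],[-0.94,-0.23,0,0,0,0.008]]
[[-0.94,-0.21,0,0,0,0.009],[-0.95,-0.18,0,0,0,0.008],[-0.95,-0.16,0,0,0,0.009],[-0.96,-0.13,0,0,0,0.008],[-0.96,-0.11,0,0,0,0.009]]
end [ 0.52   -0.1699  0.33  ]
```

Call:
servo_tool(
  targets=[
    [-0.8,-0.3,-0.5,0,0,0],
    [-0.8,-0.3,-0.5,0,0,0],
    [-0.8,-0.3,-0.5,0,0,0],
    [-0.8,-0.3,-0.5,0,0,0],
    [-0.8,-0.3,-0.5,0,0,0],
  ],
  claw=-0.5,
)

```text
clock: 1.52
ee_pos: [0.2657, 0.5928, 0.2275]
tool_rot: [[-0.956, 0.292, 0.0], [0.292, 0.956, 0.0], [-0.0, 0.0, -1.0]]
ft_force: [0.5, -0.1, -0.3]
gripper_width: 0.505
grip_force: 0.0
```

Call:
servo_tool(
  targets=[
    [-0.8,-0.3,-0.5,0,0,0],
    [-0.8,-0.3,-0.5,0,0,0],
    [-0.8,-0.3,-0.5,0,0,0],
    [-0.8,-0.3,-0.5,0,0,0],
    [-0.8,-0.3,-0.5,0,0,0],
  ],
)

```text
clock: 2.15
ee_pos: [0.3332, 0.5409, 0.2772]
tool_rot: [[-0.957, 0.292, -0.0], [0.292, 0.957, -0.0], [0.0, -0.0, -1.0]]
ft_force: [-1.2, 0.6, -1.1]
gripper_width: 0.253
grip_force: 0.0
```

Call:
servo_tool(
  targets=[
    [-0.8,-0.6,-0.3,0,0,0.01],
    [-0.8,-0.6,-0.3,0,0,0.01],
    [-0.8,-0.6,-0.3,0,0,0.01],
    [-0.8,-0.6,-0.3,0,0,0.01],
    [-0.8,-0.6,-0.3,0,0,0.01],
  ],
)

```text
clock: 2.78
ee_pos: [0.3867, 0.4562, 0.307]
tool_rot: [[-0.898, 0.44, -0.0], [0.44, 0.898, -0.0], [0.0, -0.0, -1.0]]
ft_force: [0.3, 0.2, 0.6]
gripper_width: 0.247
grip_force: 0.0
```

Call:
servo_tool(
  targets=[
    [-0.7,-0.8,0,0,0,0.01],
    [-0.7,-0.8,0,0,0,0.01],
    [-0.7,-0.8,0,0,0,0.01],
    [-0.7,-0.8,0,0,0,0.01],
    [-0.7,-0.8,0,0,0,0.01],
  ],
)

```text
clock: 3.4
ee_pos: [0.4077, 0.352, 0.3065]
tool_rot: [[-0.818, 0.575, -0.0], [0.575, 0.818, -0.0], [0.0, -0.0, -1.0]]
ft_force: [0.2, -0.2, 0.9]
gripper_width: 0.246
grip_force: 0.0
```

Call:
servo_tool(
  targets=[
    [-0.7,-0.8,0,0,0,0.01],
    [-0.7,-0.8,0,0,0,0.01],
    [-0.7,-0.8,0,0,0,0.01],
    [-0.7,-0.8,0,0,0,0.01],
    [-0.7,-0.8,0,0,0,0.01],
  ],
)

```text
clock: 4.03
ee_pos: [0.4124, 0.2459, 0.3066]
tool_rot: [[-0.718, 0.696, -0.0], [0.696, 0.718, -0.0], [0.0, -0.0, -1.0]]
ft_force: [0.6, 0.1, 0.8]
gripper_width: 0.253
grip_force: 0.0
```

Run:
```python
from h import *
plan([(0.52,-.17,.33,9)],speed=.0245)
```

```text
[[-1.02,-0.62,-0.07,0,0,0.011],[-1.04,-0.59,-0.06,0,0,0.011],[-1.06,-0.55,-0.07,0,0,0.011],[-1.08,-0.51,-0.06,0,0,0.011],[-1.09,-0.48,-0.07,0,0,0.012]]
[[-1.11,-0.43,-0.06,0,0,0.011],[-1.13,-0.4,-0.07,0,0,0.012],[-1.14,-0.35,-0.06,0,0,0.011],[-1.15,-0.31,-0.07,0,0,0.012],[-1.16,-0.27,-0.06,0,0,0.011]]
[[-1.17,-0.23,-0.07,0,0,0.012],[-1.18,-0.19,-0.06,0,0,0.011],[-1.18,-0.14,-0.07,0,0,0.012],[-1.19,-0.1,-0.06,0,0,0.011],[-1.19,-0.06,-0.07,0,0,0.012]]
[[-1.2,-0.01,-0.06,0,0,0.011],[-1.19,0.03,-0.07,0,0,0.012],[-1.19,0.07,-0.06,0,0,0.011],[0,0,0,0,0,0],[0,0,0,0,0,0]]
end [ 0.52   -0.1699  0.33  ]
```

Call:
servo_tool(
  targets=[
    [-1,-0.5,-0.1,0,0,0.01],
    [-1,-0.5,-0.1,0,0,0.01],
    [-1,-0.5,-0.1,0,0,0.01],
    [-1,-0.5,-0.1,0,0,0.01],
    [-1,-0.5,-0.1,0,0,0.01],
  ],
)

```text
clock: 4.65
ee_pos: [0.4433, 0.1384, 0.3167]
tool_rot: [[-0.601, 0.799, -0.0], [0.799, 0.601, -0.0], [-0.0, -0.0, -1.0]]
ft_force: [0.1, -1.0, 0.1]
gripper_width: 0.25
grip_force: 0.0
```

Call:
servo_tool(
  targets=[
    [-1,-0.4,-0.1,0,0,0.01],
    [-1,-0.4,-0.1,0,0,0.01],
    [-1,-0.4,-0.1,0,0,0.01],
    [-1,-0.4,-0.1,0,0,0.01],
    [-1,-0.4,-0.1,0,0,0.01],
  ],
)

```text
clock: 5.28
ee_pos: [0.4649, 0.0331, 0.3267]
tool_rot: [[-0.468, 0.884, -0.0], [0.884, 0.468, -0.0], [-0.0, -0.0, -1.0]]
ft_force: [0.7, 1.2, 0.0]
gripper_width: 0.246
grip_force: 0.0
```

Call:
servo_tool(
  targets=[
    [-1,-0.2,0,0,0,0.01],
    [-1,-0.2,0,0,0,0.01],
    [-1,-0.2,0,0,0,0.01],
    [-1,-0.2,0,0,0,0.01],
    [-1,-0.2,0,0,0,0.01],
  ],
)

```text
clock: 5.9
ee_pos: [0.4881, -0.066, 0.3265]
tool_rot: [[-0.324, 0.946, -0.0], [0.946, 0.324, -0.0], [-0.0, -0.0, -1.0]]
ft_force: [0.1, -0.4, -0.1]
gripper_width: 0.249
grip_force: 0.0
```

Call:
servo_tool(
  targets=[
    [-1,0,0,0,0,0.01],
    [-1,0,0,0,0,0.01],
    [-1,0,0,0,0,0.01],
    [-0.5,0,0,0,0,0.01],
    [0,0,0,0,0,0.01],
  ],
)

```text
clock: 6.52
ee_pos: [0.508, -0.1323, 0.3264]
tool_rot: [[-0.171, 0.985, -0.0], [0.985, 0.171, -0.0], [-0.0, -0.001, -1.0]]
ft_force: [0.5, 0.3, -1.7]
gripper_width: 0.255
grip_force: 0.0
```

Run:
```python
from h import *
np.set_printoptions(precision=4,suppress=True)
print(ctrl.camera_params('wrist'))
I,D,W=look('wrist');save(I,'w0.png')
reg={}
for n in['tray','heatsink','screwdriver','bottle']:
    for r in ctrl.cut_out('wrist',n)[:1]:
        m=r['region']&(D>0);p=W[m];reg[n]=r['region']
        print(n,round(r['confidence'],2),np.round(r['uv']),m.sum(),np.median(p,0),np.percentile(p,2,axis=0),np.percentile(p,98,axis=0))
np.savez('w0.npz',I=I,D=D,W=W,**reg)
```

```text
{'fov_y': 59.553968613621436, 'cx': 317.2183258692439, 'cy': 242.35450906024005, 'origin': array([ 0.4973, -0.066 ,  0.5342]), 'orientation': array([[ 0.9851, -0.1674, -0.0386],
       [ 0.1718,  0.9589,  0.2256],
       [-0.0007, -0.2289,  0.9734]])}
tray 0.91 [338. 229.] 13536 [ 0.5391 -0.1671  0.0047] [ 0.4657 -0.281   0.0027] [ 0.6221 -0.0944  0.0201]
heatsink 0.56 [335. 265.] 1228 [ 0.5458 -0.2073  0.0222] [ 0.525  -0.231   0.0067] [ 0.5701 -0.1865  0.0279]
screwdriver 0.8 [431. 268.] 1412 [ 0.6595 -0.1906  0.0217] [ 0.6504 -0.2357  0.0117] [ 0.6766 -0.0978  0.026 ]
bottle 0.74 [358.  73.] 3519 [ 0.5221 -0.002   0.1198] [ 0.4989 -0.0228  0.0271] [0.5512 0.0272 0.1708]
```

View pics/w0.png

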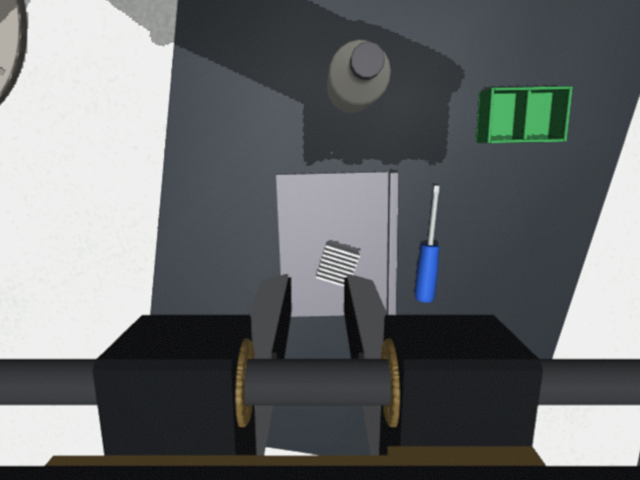

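```bash
cat >> h.py <<'E'
def ray(uv,z,P):
    f=240/np.tan(np.radians(P['fov_y'])/2);uv=np.asarray(uv,float)
    d=np.stack([(uv[:,0]-P['cx'])/f,-(uv[:,1]-P['cy'])/f,-np.ones(len(uv))],-1)@np.array(P['orientation']).T
    o=np.array(P['origin']);return o+d*((z-o[2])/d[:,2:])
def line(p):
    vx,vy,x,y=cv2.fitLine(p[:,:2].astype(np.float32),cv2.DIST_HUBER,0,.001,.0001).ravel();return np.array([x,y]),np.array([vx,vy])
E
python3 - <<'E'
from h import *
np.set_printoptions(precision=4,suppress=True)
P=ctrl.camera_params('wrist');z=np.load('w0.npz');T=z['tray'];W=z['W'];D=z['D'];I=z['I']
rows=np.arange(185,265)
L=np.array([(np.where(T[r])[0].min()-.5,r) for r in rows])
Rr=np.array([(np.where(T[r])[0].max()+.5,r) for r in rows])
U=np.array([(c,np.where(T[:,c])[0].min()-.5) for c in range(285,385)])
G=cv2.cvtColor(I,cv2.COLOR_RGB2GRAY).astype(int)
# inner face: darkest column between 382..396
print('profile',G[200,378:402])
res={}
for n,p,zz in(('L',L,.005),('R',Rr,.02),('U',U,.005)):
    c,v=line(ray(p,zz,P));print(n,c,v,np.degrees(np.arctan2(v[1],v[0])));res[n]=(c,v)
m=z['heatsink']&(W[...,2]>.019)&(W[...,2]<.035)
print(cv2.minAreaRect((W[m][:,:2]*1000).astype(np.float32)))
n=res['R'][1];n=n*np.sign(n[1]);nx=np.array([n[1],-n[0]])
a,b,u=res['L'][0]@nx,res['R'][0]@nx,res['U'][0]@n
print('width',b-a,'yaw',np.degrees(np.arctan2(-n[0],n[1])),'centre',nx*(a+b)/2+n*(u-.095))
t=np.load('top0.npz')
E
```

```text
profile [167 165 165 165 166 166 166 166 164 141  90  94 139 162 166 164 162 162
 158 137  89  76  78  78]
L [ 0.4633 -0.1627] [ 0.203  -0.9792] -78.29016
R [ 0.611  -0.1378] [ 0.2021 -0.9794] -78.339134
U [ 0.5243 -0.0959] [0.9783 0.2072] 11.958902
((547.8779907226562, -210.0296173095703), (44.32803726196289, 43.67091369628906), 82.43475341796875)
width 0.14960968 yaw 11.660858 centre [ 0.5451 -0.1887]
```

Run:
```python
from h import *
plan([(.554,-.165,.1,-7.6),(.554,-.165,.009,-7.6)],speed=.0198)
```

```text
[[-0.17,0.16,0.94,0,0,0.008],[-0.17,0.17,0.94,0,0,0.008],[-0.16,0.17,0.95,0,0,0.008],[-0.16,0.18,0.94,0,0,0.008],[-0.16,0.18,0.95,0,0,0.008]]
[[-0.15,0.18,0.94,0,0,0.008],[-0.15,0.19,0.95,0,0,0.008],[-0.14,0.19,0.94,0,0,0.008],[-0.14,0.2,0.95,0,0,0.009],[-0.13,0.2,0.94,0,0,0.008]]
[[-0.13,0.2,0.95,0,0,0.009],[-0.12,0.2,0.94,0,0,0.008],[0,0,0.91,0,0,0],[0,0,0.91,0,0,0],[0,0,0.91,0,0,0]]
[[0,0,0.91,0,0,0],[0,0,0.91,0,0,0],[0,0,0,0,0,0],[0,0,0,0,0,0],[0,0,0,0,0,0]]
end [ 0.5539 -0.165   0.009 ]
```

Call:
servo_tool(
  targets=[
    [-0.18,0.18,0.95,0,0,0.01],
    [-0.18,0.18,0.95,0,0,0.01],
    [-0.18,0.18,0.95,0,0,0.01],
    [-0.18,0.18,0.95,0,0,0.01],
    [-0.18,0.18,0.95,0,0,0.01],
  ],
  claw=-0.7,
)

```text
clock: 7.4
ee_pos: [0.5282, -0.1474, 0.2307]
tool_rot: [[-0.017, 1.0, 0.0], [1.0, 0.017, 0.0], [0.0, 0.0, -1.0]]
ft_force: [-0.0, 0.2, -0.4]
gripper_width: 0.152
grip_force: 0.0
```

Call:
servo_tool(
  targets=[
    [-0.15,0.2,0.95,0,0,0.01],
    [-0.15,0.2,0.95,0,0,0.01],
    [-0.15,0.2,0.95,0,0,0.01],
    [-0.15,0.2,0.95,0,0,0.01],
    [-0.15,0.2,0.95,0,0,0.01],
  ],
)

```text
clock: 8.02
ee_pos: [0.5474, -0.1636, 0.1353]
tool_rot: [[0.14, 0.99, -0.0], [0.99, -0.14, -0.0], [-0.0, -0.0, -1.0]]
ft_force: [-0.2, 1.2, -0.2]
gripper_width: 0.147
grip_force: 0.0
```

Run:
```python
from h import *
plan([(.554,-.165,.09,-7.6),(.554,-.165,.009,-7.6)],speed=.0198)
```

```text
[[-0.01,0.11,0.75,0,0,-0.001],[-0.01,0.11,0.76,0,0,-0.001],[0,0.11,0.75,0,0,-0.001],[0,0,0.81,0,0,0],[0,0,0.81,0,0,0]]
[[0,0,0.81,0,0,0],[0,0,0.81,0,0,0],[0,0.01,0.81,0,0,0],[0,0,0,0,0,0],[0,0,0,0,0,0]]
end [ 0.5541 -0.165   0.0091]
```

Call:
servo_tool(
  targets=[
    [0,0.11,0.8,0,0,-0.001],
    [0,0.11,0.8,0,0,-0.001],
    [0,0.11,0.8,0,0,-0.001],
    [0,0,0.8,0,0,0],
    [0,0,0.8,0,0,0],
  ],
)

```text
clock: 8.65
ee_pos: [0.5537, -0.1643, 0.0556]
tool_rot: [[0.129, 0.992, 0.0], [0.992, -0.129, 0.0], [0.0, 0.0, -1.0]]
ft_force: [-0.2, 0.2, -0.3]
gripper_width: 0.153
grip_force: 0.0
```

Call:
servo_tool(
  targets=[
    [0,0,0.8,0,0,0],
    [0,0,0.8,0,0,0],
    [0,0,0.6,0,0,0],
    [0,0,0.1,0,0,0],
    [0,0,0,0,0,0],
  ],
)

```text
clock: 9.28
ee_pos: [0.5539, -0.1645, 0.0108]
tool_rot: [[0.129, 0.992, 0.0], [0.992, -0.129, -0.0], [-0.0, 0.0, -1.0]]
ft_force: [-0.3, -0.3, 0.9]
gripper_width: 0.149
grip_force: 0.0
```

Call:
servo_tool(
  targets=[
    [-0.3,0,0,0,0,0],
    [-0.3,0,0,0,0,0],
    [-0.3,0,0,0,0,0],
    [-0.3,0,0,0,0,0],
    [-0.3,0,0,0,0,0],
  ],
)

```text
clock: 9.9
ee_pos: [0.5498, -0.1945, 0.0106]
tool_rot: [[0.129, 0.992, -0.0], [0.992, -0.129, -0.0], [-0.0, -0.0, -1.0]]
ft_force: [-0.6, -0.6, -0.1]
gripper_width: 0.151
grip_force: 0.0
```

Call:
servo_tool(
  targets=[
    [-0.4,0,0,0,0,0],
    [-0.4,0,0,0,0,0],
    [-0.4,0,0,0,0,0],
    [-0.4,0,0,0,0,0],
    [-0.4,0,0,0,0,0],
  ],
)

```text
clock: 10.52
ee_pos: [0.5446, -0.2343, 0.0106]
tool_rot: [[0.129, 0.992, -0.0], [0.992, -0.129, -0.0], [-0.0, -0.0, -1.0]]
ft_force: [-0.2, 0.5, -0.9]
gripper_width: 0.145
grip_force: 0.0
```

```bash
cat > hs.py <<'E'
from h import *
np.set_printoptions(precision=4,suppress=True)
C=np.array([.5451,-.1887]);a=np.radians(11.7);ux=np.array([np.cos(a),np.sin(a)]);uy=np.array([-ux[1],ux[0]])
for c in('top','scene'):
    I,D,W=look(c)
    for r in ctrl.cut_out(c,'heatsink')[:1]:
        p=W[r['region']&(D>0)];q=p[p[:,2]>np.percentile(p[:,2],95)-.008]
        (x,y),s,an=cv2.minAreaRect((q[:,:2]*1000).astype(np.float32));d=np.array([x,y])/1000-C
        print(c,r['confidence'],(x,y),s,an,'ztop',np.percentile(p[:,2],[50,90,97]),'tray',d@ux,d@uy)
E
python3 hs.py
```

```text
top 0.94 (546.03173828125, -209.010009765625) (38.20179748535156, 46.4075927734375) 81.06088256835938 ztop [0.022  0.0287 0.0314] tray -0.0032062325705060016 -0.020076969532485618
scene 0.71 (474.4606018066406, 209.9739990234375) (170.10145568847656, 51.48161697387695) 87.77677917480469 ztop [0.1155 0.1655 0.1664] tray 0.011674311951396305 0.4047154463507926
```

Run:
```python
from h import *
I,D,W=look('top');J=look('scene')[0]
save(np.hstack([cv2.resize(I[200:360,340:520],(400,356)),cv2.resize(J[130:290,180:360],(400,356))]),'c1.png')
```

```text
(no output)
```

View pics/c1.png

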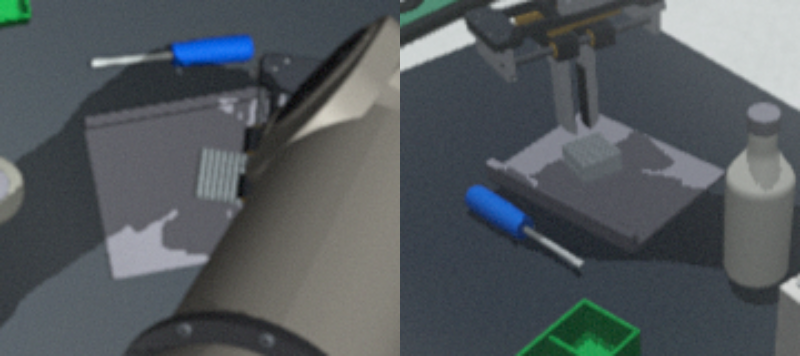

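Run:
```python
from h import *
np.set_printoptions(precision=3,suppress=True)
print(ctrl.get_obs()['ee_pos'])
for c in('scene','top','wrist'):
    I,D,W=look(c);ok=(D>0)&(abs(W[...,0]-.548)<.03)
    for z0 in(.01,.018,.026,.034,.042,.05,.07):
        m=ok&(abs(W[...,2]-z0)<.004)&(W[...,1]<-.15)&(W[...,1]>-.30)
        p=W[m]
        if len(p): print(c,z0,len(p),'x',np.percentile(p[:,0],[2,50,98]),'y',np.percentile(p[:,1],[2,50,98]))
save(I,'w1.png')
```

```text
[ 0.545 -0.233  0.011]
scene 0.01 419 x [0.52  0.557 0.577] y [-0.286 -0.192 -0.152]
scene 0.018 80 x [0.528 0.559 0.572] y [-0.236 -0.193 -0.188]
scene 0.026 272 x [0.524 0.547 0.569] y [-0.236 -0.21  -0.189]
scene 0.034 7 x [0.549 0.556 0.568] y [-0.233 -0.23  -0.192]
scene 0.042 15 x [0.533 0.537 0.557] y [-0.234 -0.227 -0.223]
scene 0.05 36 x [0.528 0.537 0.563] y [-0.242 -0.227 -0.221]
scene 0.07 49 x [0.528 0.553 0.565] y [-0.243 -0.228 -0.222]
top 0.01 343 x [0.52  0.548 0.577] y [-0.23  -0.189 -0.153]
top 0.018 118 x [0.525 0.546 0.57 ] y [-0.23  -0.208 -0.191]
top 0.026 194 x [0.527 0.55  0.569] y [-0.229 -0.209 -0.189]
top 0.034 14 x [0.529 0.55  0.567] y [-0.229 -0.209 -0.19 ]
top 0.042 2 x [0.554 0.555 0.555] y [-0.228 -0.227 -0.227]
top 0.05 5 x [0.556 0.56  0.564] y [-0.228 -0.227 -0.226]
wrist 0.01 1928 x [0.525 0.549 0.572] y [-0.238 -0.2   -0.156]
wrist 0.018 2317 x [0.526 0.547 0.569] y [-0.233 -0.214 -0.188]
wrist 0.026 4275 x [0.527 0.548 0.57 ] y [-0.231 -0.209 -0.187]
wrist 0.034 1 x [0.552 0.552 0.552] y [-0.24 -0.24 -0.24]
wrist 0.042 159 x [0.532 0.551 0.562] y [-0.239 -0.224 -0.221]
wrist 0.05 414 x [0.529 0.551 0.565] y [-0.238 -0.224 -0.22 ]
wrist 0.07 585 x [0.528 0.539 0.565] y [-0.238 -0.224 -0.22 ]
```

View pics/w1.png

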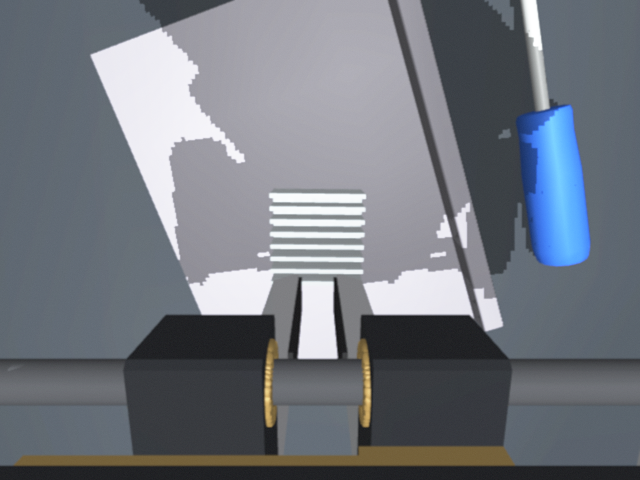

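Run:
```python
from h import *
np.set_printoptions(precision=4,suppress=True)
z=np.load('w0.npz');W=z['W'];D=z['D']
m=(D>0)&(W[...,2]>.25)&(W[...,2]<.5)
p=W[m];print('w0 lowest finger z',np.sort(p[:,2])[[0,5,20,50,100]], p[p[:,2]<np.sort(p[:,2])[60]].mean(0))
I,D,W=look('scene');
m=(D>0)&(abs(W[...,0]-.548)<.04)&(W[...,1]<-.215)&(W[...,1]>-.255)&(W[...,2]>.03)&(W[...,2]<.1)
v,u=np.where(m);print(u.min(),u.max(),v.min(),v.max())
for c in np.unique(u): 
    k=v[u==c].max();print(c,k,W[k,c],end=' | ')
cv2.imwrite('pics/s2.png',cv2.resize(I[150:230,210:310,::-1],(800,600),interpolation=cv2.INTER_CUBIC)[:600])
```

```text
w0 lowest finger z [0.3541 0.3549 0.3563 0.3572 0.3584] [ 0.5075 -0.1237  0.3563]
249 269 163 192
249 172 [ 0.562  -0.2451  0.0822] | 250 180 [ 0.5611 -0.2462  0.0604] | 251 184 [ 0.5626 -0.2416  0.0527] | 252 185 [ 0.5626 -0.238   0.0519] | 253 186 [ 0.5634 -0.2331  0.0521] | 254 187 [ 0.5649 -0.2271  0.0532] | 255 188 [ 0.5624 -0.2275  0.0491] | 256 188 [ 0.5596 -0.2278  0.0477] | 257 189 [ 0.558  -0.2266  0.0449] | 258 189 [ 0.5557 -0.2262  0.0441] | 259 189 [ 0.5521 -0.2276  0.0417] | 260 171 [ 0.5346 -0.2431  0.074 ] | 261 181 [ 0.5357 -0.2412  0.0488] | 262 191 [ 0.5427 -0.2305  0.0303] | 263 192 [ 0.5437 -0.2254  0.0307] | 264 186 [ 0.5387 -0.2267  0.0441] | 265 187 [ 0.5371 -0.2255  0.0412] | 266 187 [ 0.5345 -0.2252  0.0402] | 267 185 [ 0.5335 -0.2221  0.0467] | 268 184 [ 0.5283 -0.2255  0.0453] | 269 182 [ 0.5282 -0.2211  0.0529] |
```

View pics/s2.png

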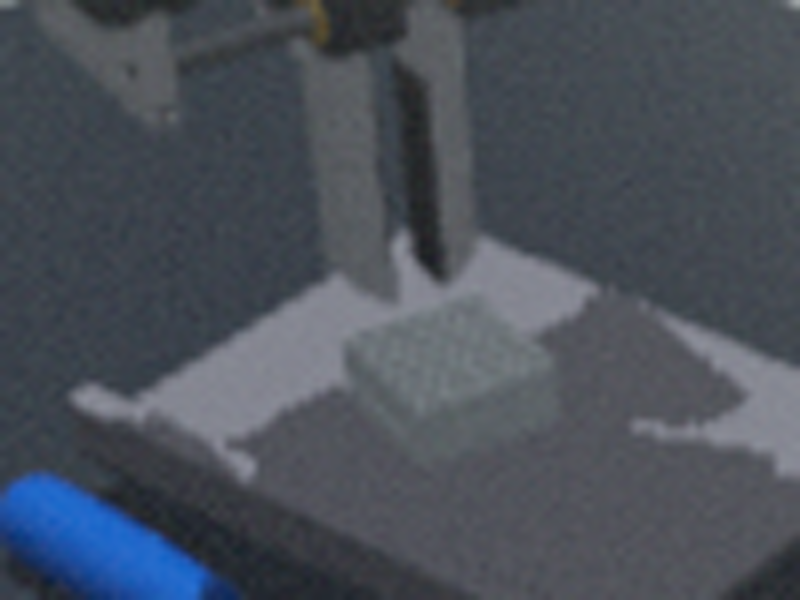

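Call:
servo_tool(
  targets=[
    [0.7,0,0,0,0,0],
    [0.7,0,0,0,0,0],
    [0.7,0,0,0,0,0],
    [0.7,0,0,0,0,0],
    [0.7,0,0,0,0,0],
  ],
)

```text
clock: 11.65
ee_pos: [0.5539, -0.1631, 0.0106]
tool_rot: [[0.129, 0.992, 0.0], [0.992, -0.129, 0.0], [0.0, 0.0, -1.0]]
ft_force: [0.8, 0.5, -0.7]
gripper_width: 0.152
grip_force: 0.0
```

Call:
servo_tool(
  targets=[
    [0,0,0.3,0,0,0],
    [0,0,0.3,0,0,0],
    [0,0,0.3,0,0,0],
    [0,0,0.1,0,0,0],
    [0,0,0,0,0,0],
  ],
)

```text
clock: 12.28
ee_pos: [0.5535, -0.1647, -0.0096]
tool_rot: [[0.13, 0.992, -0.0], [0.992, -0.13, -0.0], [-0.0, -0.0, -1.0]]
ft_force: [-0.3, 0.0, 1.1]
gripper_width: 0.154
grip_force: 0.0
```

Run:
```python
from h import *
np.set_printoptions(precision=4,suppress=True)
o=ctrl.get_obs();print(o['ee_pos'],o['ft_force'])
x,y=o['ee_pos'][:2]
for c in ('scene','wrist'):
    I,D,W=look(c)
    m=(D>0)&(abs(W[...,0]-x)<.03)&(abs(W[...,1]-y)<.012)&(W[...,2]>.011)&(W[...,2]<.1)
    v,u=np.where(m)
    if len(u): print(c,[W[v[u==k].max() if c=='scene' else v[u==k].min(),k].round(3).tolist() for k in np.unique(u)][::3])
J=I
```

```text
[ 0.5535 -0.1647 -0.0096] [-0.3308  0.0073  1.052 ]
scene [[0.571, -0.175, 0.081], [0.571, -0.172, 0.03], [0.573, -0.159, 0.03], [0.565, -0.159, 0.024], [0.545, -0.172, 0.041], [0.546, -0.162, 0.023], [0.542, -0.156, 0.021]]
wrist [[0.543, -0.153, 0.08], [0.542, -0.153, 0.056], [0.543, -0.153, 0.051], [0.544, -0.153, 0.055], [0.543, -0.153, 0.028], [0.545, -0.153, 0.027], [0.545, -0.153, 0.018], [0.547, -0.153, 0.02], [0.548, -0.155, 0.019], [0.563, -0.156, 0.02], [0.564, -0.155, 0.019], [0.565, -0.155, 0.019], [0.567, -0.155, 0.022], [0.568, -0.156, 0.023], [0.569, -0.156, 0.024], [0.57, -0.156, 0.025], [0.571, -0.156, 0.027], [0.573, -0.156, 0.027], [0.574, -0.156, 0.028], [0.574, -0.157, 0.036], [0.574, -0.157, 0.045], [0.574, -0.157, 0.055], [0.575, -0.157, 0.062]]
```

Call:
servo_tool(
  targets=[
    [0,0,0.1,0,0,0],
    [0,0,0.1,0,0,0],
    [0,0,0.1,0,0,0],
    [0,0,0.1,0,0,0],
    [0,0,0,0,0,0],
  ],
)

```text
clock: 13.0
ee_pos: [0.5536, -0.1643, -0.0176]
tool_rot: [[0.129, 0.992, -0.0], [0.992, -0.129, -0.0], [-0.0, -0.0, -1.0]]
ft_force: [0.1, 0.8, 0.5]
gripper_width: 0.151
grip_force: 0.0
```

Call:
servo_tool(
  targets=[
    [-0.2,0,0,0,0,0],
    [-0.2,0,0,0,0,0],
    [-0.3,0,0,0,0,0],
    [-0.3,0,0,0,0,0],
    [-0.3,0,0,0,0,0],
  ],
)

```text
clock: 13.62
ee_pos: [0.5503, -0.1906, -0.0174]
tool_rot: [[0.129, 0.992, 0.0], [0.992, -0.129, 0.0], [0.0, 0.0, -1.0]]
ft_force: [0.9, 1.0, 1.0]
gripper_width: 0.145
grip_force: 0.4
```

```bash
sed -i "s/('top','scene')/('wrist','scene')/" hs.py; python3 hs.py
```

```text
wrist 0.73 (544.9970703125, -220.4981231689453) (46.02873992919922, 26.393861770629883) 88.0369873046875 ztop [0.0246 0.027  0.0274] tray -0.006549046492733876 -0.031116574709051697
scene 0.77 (553.4545288085938, -225.062744140625) (47.140220642089844, 29.461078643798828) 83.97462463378906 ztop [0.0229 0.0282 0.0294] tray 0.0008070426453534957 -0.03730142082037574
```

Call:
servo_tool(
  targets=[
    [-0.4,0,0,0,0,0],
    [-0.4,0,0,0,0,0],
    [-0.4,0,0,0,0,0],
    [-0.4,0,0,0,0,0],
    [-0.4,0,0,0,0,0],
  ],
)

```text
clock: 14.45
ee_pos: [0.5451, -0.2304, -0.0174]
tool_rot: [[0.129, 0.992, -0.0], [0.992, -0.129, -0.0], [-0.0, 0.0, -1.0]]
ft_force: [-0.3, 0.4, 0.4]
gripper_width: 0.154
grip_force: 0.3
```

Call:
servo_tool(
  targets=[
    [-0.4,0,0,0,0,0],
    [-0.4,0,0,0,0,0],
    [-0.4,0,0,0,0,0],
    [-0.4,0,0,0,0,0],
    [-0.4,0,0,0,0,0],
  ],
)

```text
clock: 15.08
ee_pos: [0.5399, -0.27, -0.0174]
tool_rot: [[0.129, 0.992, -0.0], [0.992, -0.129, -0.0], [-0.0, -0.0, -1.0]]
ft_force: [-0.0, 0.5, 0.2]
gripper_width: 0.152
grip_force: 0.1
```

Call:
servo_tool(
  targets=[
    [-0.4,0,0,0,0,0],
    [-0.4,0,0,0,0,0],
    [-0.4,0,0,0,0,0],
    [-0.3,0,0,0,0,0],
    [-0.2,0,0,0,0,0],
  ],
)

```text
clock: 15.7
ee_pos: [0.5356, -0.3035, -0.0174]
tool_rot: [[0.129, 0.992, -0.0], [0.992, -0.129, 0.0], [0.0, -0.0, -1.0]]
ft_force: [0.0, 0.5, 0.5]
gripper_width: 0.148
grip_force: 0.4
```

```bash
python3 hs.py
```

```text
wrist 0.89 (533.3575439453125, -318.16845703125) (76.53580474853516, 26.326019287109375) 83.87242889404297 ztop [0.019  0.0219 0.0226] tray -0.037753039056821695 -0.12439724547683116
scene 0.76 (535.1158447265625, -326.8396301269531) (61.071781158447266, 44.28186798095703) 75.87168884277344 ztop [0.0168 0.0239 0.025 ] tray -0.037789674563533465 -0.1332448170268463
```

Call:
servo_tool(
  targets=[
    [0.4,0,0,0,0,0],
    [0.4,0,0,0,0,0],
    [0.2,0,-1,0,0,-0.03],
    [0,0,-1,0,0,-0.03],
    [0,0,-1,0,0,-0.03],
  ],
)

```text
clock: 16.52
ee_pos: [0.5384, -0.2823, 0.0432]
tool_rot: [[-0.157, 0.988, -0.0], [0.988, 0.157, 0.0], [0.0, -0.0, -1.0]]
ft_force: [-0.7, -0.4, 0.4]
gripper_width: 0.153
grip_force: 0.0
```

Call:
servo_tool(
  targets=[
    [0,0,-1,0,0,-0.03],
    [0,0,-1,0,0,-0.03],
    [0,0,-1,0,0,-0.03],
    [0,0,-1,0,0,-0.03],
    [0,0,-1,0,0,-0.03],
  ],
  claw=0.3,
)

```text
clock: 17.15
ee_pos: [0.5384, -0.2824, 0.1432]
tool_rot: [[-0.588, 0.809, -0.0], [0.809, 0.588, 0.0], [0.0, 0.0, -1.0]]
ft_force: [-0.7, -0.8, 1.4]
gripper_width: 0.631
grip_force: 0.0
```

```bash
sed -i "s/('wrist','scene')/('wrist','scene','top')/" hs.py; python3 hs.py
python3 - <<'E'
from h import *
plan([(.5625,.10,.25,87.7),(.5625,.2045,.22,87.7)],speed=.0198)
E
```

```text
scene 0.59 (531.2430419921875, -335.0818176269531) (48.157386779785156, 43.80893325805664) 82.11052703857422 ztop [0.0209 0.024  0.0248] tray -0.04325342225301802 -0.14053039984431467
top 0.75 (523.5527954101562, -326.10333251953125) (41.82747268676758, 56.11787414550781) 64.27400970458984 ztop [0.0181 0.0241 0.0261] tray -0.04896316441411636 -0.1301789781173046
[[0.71,0.58,-0.26,0,0,-0.014],[0.68,0.61,-0.26,0,0,-0.014],[0.65,0.64,-0.26,0,0,-0.014],[0.62,0.67,-0.26,0,0,-0.014],[0.59,0.69,-0.26,0,0,-0.014]]
[[0.56,0.72,-0.26,0,0,-0.014],[0.53,0.74,-0.26,0,0,-0.014],[0.5,0.77,-0.26,0,0,-0.014],[0.46,0.79,-0.26,0,0,-0.014],[0.43,0.81,-0.26,0,0,-0.014]]
[[0.39,0.82,-0.26,0,0,-0.014],[0.36,0.84,-0.26,0,0,-0.013],[0.32,0.85,-0.25,0,0,-0.014],[0.28,0.87,-0.26,0,0,-0.013],[0.25,0.88,-0.25,0,0,-0.014]]
[[0.21,0.89,-0.26,0,0,-0.013],[0.17,0.9,-0.25,0,0,-0.014],[0.13,0.9,-0.26,0,0,-0.013],[0.1,0.91,-0.25,0,0,-0.014],[0.06,0.91,-0.26,0,0,-0.013]]
[[0.02,0.91,-0.25,0,0,-0.014],[0.03,0.87,0.25,0,0,0],[0.03,0.87,0.25,0,0,0],[0.03,0.87,0.25,0,0,0],[0.04,0.87,0.25,0,0,0]]
[[0.03,0.87,0.25,0,0,0],[0.04,0.87,0.25,0,0,0],[0,0,0,0,0,0],[0,0,0,0,0,0],[0,0,0,0,0,0]]
end [0.5625 0.2044 0.22  ]
```

Heat sink is flat on the bench at ty≈-0.14. Now to the knob, rising early before the bottle.

Call:
servo_tool(
  targets=[
    [0.65,0.64,-0.8,0,0,-0.014],
    [0.65,0.64,-0.8,0,0,-0.014],
    [0.65,0.64,-0.8,0,0,-0.014],
    [0.65,0.64,-0.8,0,0,-0.014],
    [0.65,0.64,-0.8,0,0,-0.014],
  ],
)

```text
clock: 18.08
ee_pos: [0.5443, -0.191, 0.2239]
tool_rot: [[-0.75, 0.662, 0.001], [0.662, 0.75, 0.0], [-0.0, 0.0, -1.0]]
ft_force: [-0.0, 0.5, -0.6]
gripper_width: 0.652
grip_force: 0.0
```

Call:
servo_tool(
  targets=[
    [0.5,0.8,-0.3,0,0,-0.014],
    [0.5,0.8,-0.3,0,0,-0.014],
    [0.5,0.8,-0.3,0,0,-0.014],
    [0.5,0.8,-0.3,0,0,-0.014],
    [0.5,0.8,-0.3,0,0,-0.014],
  ],
)

```text
clock: 18.7
ee_pos: [0.5516, -0.0974, 0.2528]
tool_rot: [[-0.876, 0.482, -0.0], [0.482, 0.876, -0.0], [0.0, -0.0, -1.0]]
ft_force: [-0.2, 0.3, 0.1]
gripper_width: 0.652
grip_force: 0.0
```

Call:
servo_tool(
  targets=[
    [0.3,0.9,0,0,0,-0.014],
    [0.3,0.9,0,0,0,-0.014],
    [0.3,0.9,0,0,0,-0.014],
    [0.3,0.9,0,0,0,-0.014],
    [0.3,0.9,0,0,0,-0.014],
  ],
)

```text
clock: 19.32
ee_pos: [0.5608, -0.0031, 0.2524]
tool_rot: [[-0.96, 0.28, -0.0], [0.28, 0.96, -0.0], [0.0, -0.0, -1.0]]
ft_force: [0.1, 0.3, -0.3]
gripper_width: 0.651
grip_force: 0.0
```

Call:
servo_tool(
  targets=[
    [0.1,0.95,0,0,0,-0.014],
    [0.1,0.95,0,0,0,-0.014],
    [0.1,0.95,0,0,0,-0.014],
    [0.1,0.95,0,0,0,-0.014],
    [0.1,0.95,0,0,0,-0.014],
  ],
)

```text
clock: 19.95
ee_pos: [0.5697, 0.0919, 0.2525]
tool_rot: [[-0.998, 0.064, -0.0], [0.064, 0.998, -0.0], [0.0, -0.0, -1.0]]
ft_force: [0.1, -0.7, 0.2]
gripper_width: 0.651
grip_force: 0.0
```

```bash
cat > lid.py <<'E'
from h import *
np.set_printoptions(precision=4,suppress=True)
P=ctrl.camera_params('wrist')
I,D,W=look('wrist');save(I,'wl.png')
r=ctrl.cut_out('wrist','lid')[0];m=r['region']&(D>0);p=W[m]
print(r['confidence'],np.percentile(p,[1,50,99],axis=0))
k=p[p[:,2]>.145]; print('knob',len(k))
if len(k)>20: print(cv2.minAreaRect((k[:,:2]*1000).astype(np.float32)),k[:,2].mean())
q=p[(p[:,2]<.13)&(p[:,2]>.117)];print('plate',cv2.minAreaRect((q[:,:2]*1000).astype(np.float32)),q[:,2].mean())
E
python3 lid.py
python3 - <<'E'
from h import *
plan([(.5625,.2045,.22,87.7)],speed=.0198)
E
```

```text
0.59 [[0.5085 0.1326 0.1205]
 [0.5579 0.2047 0.1227]
 [0.6148 0.282  0.1531]]
knob 1143
((561.7933349609375, 206.62997436523438), (26.968713760375977, 27.247671127319336), 88.54576873779297) 0.15215660246360324
plate ((562.6881103515625, 208.59310913085938), (155.372802734375, 109.9222412109375), 87.37796020507812) 0.12261941315840134
[[0.12,0.92,0.27,0,0,-0.001],[0.11,0.92,0.27,0,0,-0.001],[0.11,0.92,0.27,0,0,-0.001],[0.11,0.92,0.27,0,0,-0.001],[0.1,0.93,0.27,0,0,-0.001]]
[[0.1,0.92,0.27,0,0,-0.002],[0,0,0,0,0,0],[0,0,0,0,0,0],[0,0,0,0,0,0],[0,0,0,0,0,0]]
end [0.5625 0.2044 0.22  ]
```

Call:
servo_tool(
  targets=[
    [0.1,0.95,0.3,0,0,-0.002],
    [0.1,0.95,0.3,0,0,-0.002],
    [0.1,0.95,0.3,0,0,-0.002],
    [0.1,0.95,0.3,0,0,-0.001],
    [0.1,0.95,0.3,0,0,-0.001],
  ],
)

```text
clock: 20.68
ee_pos: [0.5647, 0.1874, 0.2221]
tool_rot: [[-0.999, 0.041, -0.0], [0.041, 0.999, -0.0], [0.0, -0.0, -1.0]]
ft_force: [-0.6, -0.5, 0.4]
gripper_width: 0.655
grip_force: 0.0
```

```bash
python3 lid.py
python3 - <<'E'
from h import *
plan([(.562,.206,.17,87.5),(.562,.206,.101,87.5)],speed=.0198)
E
```

```text
0.69 [[0.5086 0.1339 0.1209]
 [0.5562 0.2055 0.1227]
 [0.6133 0.2818 0.1531]]
knob 1326
((556.2640380859375, 194.1993408203125), (70.00271606445312, 27.6738338470459), 66.86128997802734) 0.15514853041757373
plate ((562.0942993164062, 207.88380432128906), (154.0669708251953, 108.33837127685547), 88.15536499023438) 0.12261354695331789
[[0.05,0.29,0.86,0,0,0.001],[0.04,0.29,0.86,0,0,0],[0.05,0.28,0.86,0,0,0.001],[0,0,0.86,0,0,0],[0,0,0.86,0,0,0]]
[[0,0,0.86,0,0,0],[-0.01,0,0.87,0,0,0],[0,0,0,0,0,0],[0,0,0,0,0,0],[0,0,0,0,0,0]]
end [0.5621 0.206  0.101 ]
```

Call:
servo_tool(
  targets=[
    [0.04,0.3,0.86,0,0,0],
    [0.04,0.3,0.86,0,0,0],
    [0.04,0.3,0.86,0,0,0],
    [0,0,0.86,0,0,0],
    [0,0,0.86,0,0,0],
  ],
)

```text
clock: 21.4
ee_pos: [0.5632, 0.2037, 0.1352]
tool_rot: [[-0.999, 0.042, -0.0], [0.042, 0.999, -0.0], [0.0, -0.0, -1.0]]
ft_force: [0.5, 0.7, -0.5]
gripper_width: 0.649
grip_force: 0.0
```

Call:
servo_tool(
  targets=[
    [0,0,0.5,0,0,0],
    [0,0,0.5,0,0,0],
    [0,0,0.4,0,0,0],
    [0,0,0.3,0,0,0],
    [0,0,0,0,0,0],
  ],
)

```text
clock: 22.02
ee_pos: [0.5631, 0.204, 0.1023]
tool_rot: [[-0.999, 0.041, -0.0], [0.041, 0.999, -0.0], [0.0, -0.0, -1.0]]
ft_force: [-1.5, 0.0, -0.2]
gripper_width: 0.65
grip_force: 0.0
```

Run:
```python
from h import *
np.set_printoptions(precision=4,suppress=True)
o=ctrl.get_obs();print(o['ee_pos'],o['ft_force'])
I,D,W=look('scene');save(cv2.resize(I[200:320,340:500],(800,600),interpolation=cv2.INTER_CUBIC),'g0.png')
```

```text
[0.5631 0.204  0.1023] [-1.4676  0.0003 -0.1647]
```

View pics/g0.png

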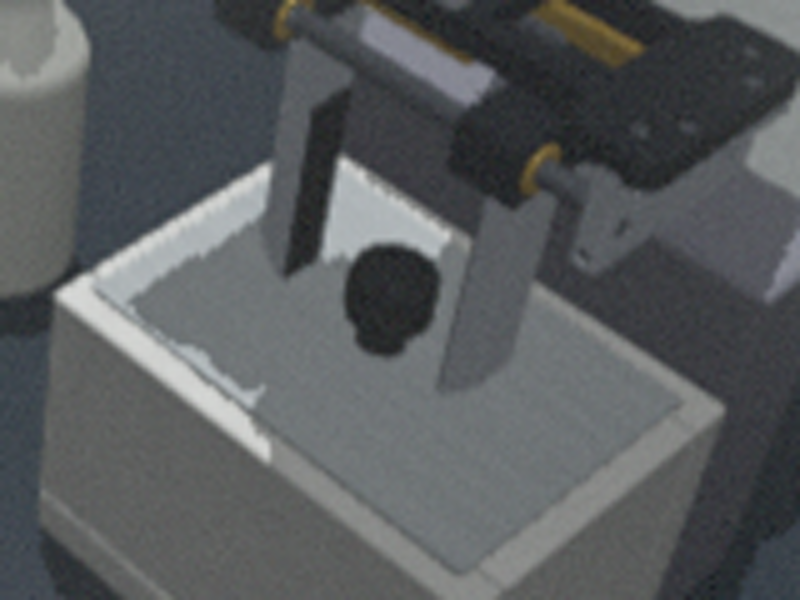

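Call:
servo_tool(
  targets=[
    [0.03,0.12,0,0,0,0],
    [0,0,0,0,0,0],
    [0,0,0,0,0,0],
    [0,0,0,0,0,0],
    [0,0,0,0,0,0],
  ],
  claw=-1,
  squeeze=40,
)

```text
clock: 22.7
ee_pos: [0.5628, 0.2065, 0.1027]
tool_rot: [[-0.999, 0.041, 0.0], [0.041, 0.999, -0.0], [-0.0, -0.0, -1.0]]
ft_force: [0.6, 0.1, 1.8]
gripper_width: 0.29
grip_force: 40.0
```

Call:
servo_tool(
  targets=[
    [0,0,0,0,0,0],
    [0,0,0,0,0,0],
    [0,0,-0.1,0,0,0],
    [0,0,-0.2,0,0,0],
    [0,0,-0.2,0,0,0],
  ],
)

```text
clock: 23.32
ee_pos: [0.5627, 0.2065, 0.1128]
tool_rot: [[-0.999, 0.041, -0.0], [0.041, 0.999, -0.0], [0.0, -0.0, -1.0]]
ft_force: [0.3, 0.5, -2.9]
gripper_width: 0.287
grip_force: 40.0
```

```bash
python3 lid.py; python3 -c "
from h import *
print(ctrl.get_obs()['ft_force'],ctrl.get_obs()['torque'])"
```

```text
[ 0.80701167  0.62110393 -3.21858071] [0.03734691 0.00098315 0.03193213]Traceback (most recent call last):
  File "lid.py", line 5, in <module>
    r=ctrl.cut_out('wrist','lid')[0];m=r['region']&(D>0);p=W[m]
      ~~~~~~~~~~~~~~~~~~~~~~~~~~~^^^
IndexError: list index out of range
```

Run:
```python
from h import *
plan([(.5628,.2065,.20,87.7),(.55,-.1875,.20,101.7)],speed=.0198)
```

```text
[[0,0,-0.87,0,0,0],[0,0,-0.87,0,0,0],[0,0,-0.87,0,0,0],[0,0,-0.87,0,0,0],[0.01,0,-0.86,0,0,0]]
[[-0.01,-0.99,0,0,0,-0.004],[0,-0.99,0,0,0,-0.004],[0.02,-0.99,0,0,0,-0.004],[0.03,-0.98,0,0,0,-0.004],[0.04,-0.98,0,0,0,-0.004]]
[[0.05,-0.98,0,0,0,-0.004],[0.07,-0.98,0,0,0,-0.004],[0.08,-0.98,0,0,0,-0.004],[0.09,-0.98,0,0,0,-0.004],[0.1,-0.98,0,0,0,-0.004]]
[[0.11,-0.98,0,0,0,-0.004],[0.13,-0.98,0,0,0,-0.004],[0.14,-0.98,0,0,0,-0.004],[0.15,-0.97,0,0,0,-0.004],[0.16,-0.97,0,0,0,-0.004]]
[[0.18,-0.97,0,0,0,-0.004],[0.19,-0.97,0,0,0,-0.004],[0.2,-0.97,0,0,0,-0.003],[0.21,-0.96,-0.01,0,0,-0.004],[0.22,-0.96,0,0,0,-0.003]]
end [ 0.55   -0.1874  0.2   ]
```

Call:
servo_tool(
  targets=[
    [0,0,-0.5,0,0,0],
    [0,0,-0.9,0,0,0],
    [0,0,-1,0,0,0],
    [0,0,-1,0,0,0],
    [0,0,-1,0,0,0],
  ],
)

```text
clock: 24.05
ee_pos: [0.563, 0.2065, 0.2026]
tool_rot: [[-0.999, 0.041, 0.001], [0.041, 0.999, 0.0], [-0.001, 0.001, -1.0]]
ft_force: [-0.7, 0.0, -3.6]
gripper_width: 0.29
grip_force: 40.0
```

Call:
servo_tool(
  targets=[
    [0,-0.4,-0.3,0,0,-0.004],
    [0,-0.7,0,0,0,-0.004],
    [0.03,-0.9,0,0,0,-0.004],
    [0.04,-0.9,0,0,0,-0.004],
    [0.05,-0.9,0,0,0,-0.004],
  ],
)

```text
clock: 24.68
ee_pos: [0.5588, 0.1285, 0.2058]
tool_rot: [[-1.0, -0.022, -0.001], [-0.022, 1.0, -0.001], [0.001, -0.001, -1.0]]
ft_force: [-0.1, 0.3, -3.2]
gripper_width: 0.285
grip_force: 40.0
```

Call:
servo_tool(
  targets=[
    [0.05,-0.9,0,0,0,-0.004],
    [0.05,-0.9,0,0,0,-0.004],
    [0.05,-0.9,0,0,0,-0.004],
    [0.1,-0.9,0,0,0,-0.004],
    [0.1,-0.9,0,0,0,-0.004],
  ],
)

```text
clock: 25.3
ee_pos: [0.5558, 0.0384, 0.2058]
tool_rot: [[-0.996, -0.084, -0.001], [-0.084, 0.996, -0.0], [0.001, -0.0, -1.0]]
ft_force: [-0.7, -0.1, -3.4]
gripper_width: 0.289
grip_force: 40.0
```

Call:
servo_tool(
  targets=[
    [0.1,-0.9,0,0,0,-0.004],
    [0.1,-0.9,0,0,0,-0.004],
    [0.15,-0.9,0,0,0,-0.004],
    [0.15,-0.9,0,0,0,-0.004],
    [0.15,-0.9,0,0,0,-0.004],
  ],
)

```text
clock: 25.92
ee_pos: [0.5525, -0.0524, 0.2058]
tool_rot: [[-0.989, -0.147, -0.001], [-0.147, 0.989, -0.0], [0.001, -0.0, -1.0]]
ft_force: [-0.7, -0.6, -2.9]
gripper_width: 0.289
grip_force: 40.0
```

Call:
servo_tool(
  targets=[
    [0.15,-0.9,0,0,0,-0.004],
    [0.2,-0.9,0,0,0,-0.004],
    [0.2,-0.7,0,0,0,-0.002],
    [0.2,-0.5,0,0,0,0],
    [0,-0.3,0,0,0,0],
  ],
)

```text
clock: 26.55
ee_pos: [0.5492, -0.1189, 0.2065]
tool_rot: [[-0.984, -0.177, -0.0], [-0.177, 0.984, 0.0], [0.0, 0.0, -1.0]]
ft_force: [-0.0, -0.5, -2.9]
gripper_width: 0.288
grip_force: 40.0
```

```bash
cat > lt.py <<'E'
from h import *
np.set_printoptions(precision=4,suppress=True)
o=ctrl.get_obs();e=o['ee_pos'];print(e,o['ft_force'],o['tool_rot'][:2,1])
for c in('scene','top','wrist'):
    I,D,W=look(c);rs=ctrl.cut_out(c,'lid')
    for r in rs[:1]:
        p=W[r['region']&(D>0)]
        q=p[abs(p[:,2]-(e[2]+.0093+.011))<.008];A=np.c_[q[:,:2]-e[:2],np.ones(len(q))]
        s=np.linalg.lstsq(A,q[:,2],rcond=None)[0]
        (x,y),w,an=cv2.minAreaRect((q[:,:2]*1000).astype(np.float32))
        print(c,round(r['confidence'],2),len(q),(x,y),w,an,'slope',s[:2],'platez',s[2])
E
python3 lt.py
python3 -c "
from h import *
plan([(.55,-.1875,.1,101.7),(.55,-.1875,.03,101.7)],speed=.0198)"
```

```text
[ 0.5492 -0.1189  0.2065] [-0.0015 -0.515  -2.8645] [-0.1769  0.9842]
scene 0.9 2001 (548.645751953125, -119.21398162841797) (107.83219146728516, 153.75157165527344) 10.345831871032715 slope [-0.0025 -0.0019] platez 0.22791875270120365
top 0.82 838 (541.5712280273438, -78.33164978027344) (107.62286376953125, 66.04712677001953) 8.935917854309082 slope [-0.0004 -0.0048] platez 0.22711780685667207
wrist 0.7 43796 (541.3980102539062, -117.8956298828125) (92.09351348876953, 152.5609893798828) 10.019771575927734 slope [-0.0003  0.0013] platez 0.22644564429674788
[[0.09,-0.49,0.76,0,0,-0.001],[0.09,-0.49,0.76,0,0,-0.001],[0.09,-0.49,0.76,0,0,-0.001],[0.09,-0.49,0.76,0,0,-0.001],[0.09,-0.49,0.76,0,0,-0.001]]
[[0.09,-0.49,0.76,0,0,-0.001],[0.09,-0.49,0.77,0,0,-0.002],[0,0,0.87,0,0,0],[0,0,0.88,0,0,0],[0,0,0.87,0,0,0]]
[[0,-0.01,0.88,0,0,0],[0,0,0,0,0,0],[0,0,0,0,0,0],[0,0,0,0,0,0],[0,0,0,0,0,0]]
end [ 0.5501 -0.1876  0.0299]
```

Call:
servo_tool(
  targets=[
    [0.08,-0.3,0.2,0,0,-0.001],
    [0.08,-0.5,0.3,0,0,-0.001],
    [0.08,-0.6,0.5,0,0,-0.001],
    [0.08,-0.6,0.7,0,0,-0.001],
    [0.08,-0.6,0.8,0,0,-0.001],
  ],
)

```text
clock: 27.48
ee_pos: [0.5511, -0.172, 0.1553]
tool_rot: [[-0.981, -0.193, -0.0], [-0.193, 0.981, -0.0], [0.0, -0.0, -1.0]]
ft_force: [-0.1, 0.1, -2.3]
gripper_width: 0.285
grip_force: 40.0
```

Call:
servo_tool(
  targets=[
    [0.1,-0.4,0.8,0,0,-0.001],
    [0.1,-0.3,0.8,0,0,-0.002],
    [0,-0.1,0.8,0,0,0],
    [0,0,0.8,0,0,0],
    [0,0,0.8,0,0,0],
  ],
)

```text
clock: 28.1
ee_pos: [0.5505, -0.1869, 0.0755]
tool_rot: [[-0.979, -0.203, -0.0], [-0.203, 0.979, 0.0], [0.0, 0.0, -1.0]]
ft_force: [0.3, 0.8, -2.8]
gripper_width: 0.287
grip_force: 40.0
```

Call:
servo_tool(
  targets=[
    [0,0,0.8,0,0,0],
    [0,0,0.6,0,0,0],
    [0,0,0.4,0,0,0],
    [0,0,0.2,0,0,0],
    [0,0,0,0,0,0],
  ],
)

```text
clock: 28.72
ee_pos: [0.5505, -0.1873, 0.0366]
tool_rot: [[-0.979, -0.202, -0.0], [-0.202, 0.979, -0.0], [0.0, -0.0, -1.0]]
ft_force: [0.0, 0.6, -2.7]
gripper_width: 0.289
grip_force: 40.0
```

```bash
python3 lt.py
```

```text
[ 0.5505 -0.1873  0.0366] [ 0.0347  0.6221 -2.6548] [-0.2022  0.9793]
scene 0.66 1693 (548.3764038085938, -188.58465576171875) (109.1001968383789, 153.94207763671875) 11.286842346191406 slope [-0.0018 -0.0009] platez 0.058192214713263524
top 0.79 852 (543.449951171875, -157.70657348632812) (107.1011962890625, 88.10137176513672) 11.107572555541992 slope [-0.0029  0.0026] platez 0.057264459596439055
wrist 0.97 43891 (542.6055297851562, -187.56112670898438) (92.33570098876953, 152.12486267089844) 11.387960433959961 slope [0.0007 0.001 ] platez 0.056930825822677084
```

Call:
servo_tool(
  targets=[
    [0,0,0.4,0,0,0],
    [0,0,0.5,0,0,0],
    [0,0,0.4,0,0,0],
    [0,0,0.3,0,0,0],
    [0,0,0.1,0,0,0],
  ],
)

```text
clock: 29.65
ee_pos: [0.5502, -0.1873, 0.002]
tool_rot: [[-0.979, -0.202, -0.001], [-0.202, 0.979, 0.0], [0.001, 0.0, -1.0]]
ft_force: [0.6, -0.8, -3.0]
gripper_width: 0.288
grip_force: 40.0
```

Call:
servo_tool(
  targets=[
    [0,0,0.1,0,0,0],
    [0,0,0.05,0,0,0],
    [0,0,0.05,0,0,0],
    [0,0,0,0,0,0],
    [0,0,0,0,0,0],
  ],
)

```text
clock: 30.28
ee_pos: [0.5505, -0.1873, -0.0013]
tool_rot: [[-0.979, -0.202, 0.0], [-0.202, 0.979, -0.0], [-0.0, -0.0, -1.0]]
ft_force: [0.2, -1.2, -3.1]
gripper_width: 0.29
grip_force: 40.0
```

```bash
python3 lt.py
```

```text
[ 0.5505 -0.1873 -0.0013] [ 0.1547 -1.188  -3.0763] [-0.2022  0.9793]
scene 0.87 1641 (548.2682495117188, -188.47561645507812) (108.90461730957031, 154.62530517578125) 11.877352714538574 slope [-0.0024 -0.0008] platez 0.020264671179116053
top 0.87 795 (542.84912109375, -156.4600372314453) (107.26930236816406, 85.26750946044922) 11.04232406616211 slope [ 0.0004 -0.0037] platez 0.019216795735817496
wrist 0.93 43842 (542.2081298828125, -187.54818725585938) (92.03317260742188, 152.5135040283203) 11.423276901245117 slope [-0.     0.001] platez 0.01856549812376566
```

Call:
servo_tool(
  targets=[
    [-0.05,0,0.03,0,0,0],
    [-0.05,0,0.03,0,0,0],
    [-0.05,0,0.02,0,0,0],
    [-0.05,0,0,0,0,0],
    [0,0,0,0,0,0],
  ],
)

```text
clock: 31.2
ee_pos: [0.5544, -0.1864, -0.003]
tool_rot: [[-0.979, -0.202, -0.0], [-0.202, 0.979, -0.0], [0.0, -0.0, -1.0]]
ft_force: [0.3, 0.1, -3.7]
gripper_width: 0.293
grip_force: 40.0
```

Call:
servo_tool(
  targets=[
    [-0.03,0,0,0,0,0],
    [-0.03,0,0,0,0,0],
    [0,0,0,0,0,0],
    [0,0,0,0,0,0],
    [0,0,0,0,0,0],
  ],
)

```text
clock: 31.82
ee_pos: [0.5555, -0.1863, -0.003]
tool_rot: [[-0.979, -0.202, -0.0], [-0.202, 0.979, -0.0], [0.0, -0.0, -1.0]]
ft_force: [-1.1, -0.5, -3.1]
gripper_width: 0.289
grip_force: 40.0
```

Call:
servo_tool(
  targets=[
    [-0.03,0,0,0,0,0],
    [-0.02,0,0,0,0,0],
    [0,0,0,0,0,0],
    [0,0,0,0,0,0],
    [0,0,0,0,0,0],
  ],
)

```text
clock: 32.45
ee_pos: [0.556, -0.1861, -0.0031]
tool_rot: [[-0.979, -0.202, -0.001], [-0.202, 0.979, 0.0], [0.001, 0.0, -1.0]]
ft_force: [-5.4, -0.6, -1.1]
gripper_width: 0.288
grip_force: 40.0
```

Call:
servo_tool(
  targets=[
    [-0.03,0,0,0,0,0],
    [-0.02,0,0,0,0,0],
    [0,0,0,0,0,0],
    [0,0,0,0,0,0],
    [0,0,0,0,0,0],
  ],
)

```text
clock: 33.08
ee_pos: [0.5559, -0.1861, -0.0033]
tool_rot: [[-0.979, -0.202, -0.003], [-0.202, 0.979, 0.0], [0.002, 0.001, -1.0]]
ft_force: [-9.5, -0.5, 2.3]
gripper_width: 0.29
grip_force: 40.0
```

```bash
python3 lt.py
```

```text
[ 0.5559 -0.1861 -0.0033] [-9.542  -0.5182  2.2859] [-0.2017  0.9794]
scene 0.63 1483 (552.3406982421875, -186.83938598632812) (104.9093017578125, 151.76417541503906) 12.173922538757324 slope [0.0033 0.0007] platez 0.01835947254387035
top 0.85 869 (548.6190185546875, -154.82164001464844) (107.54879760742188, 86.19481658935547) 10.946292877197266 slope [0.0033 0.0063] platez 0.01684876491343835
wrist 0.71 43584 (547.7206420898438, -186.28985595703125) (92.1515121459961, 152.79464721679688) 11.343623161315918 slope [0.0027 0.0017] platez 0.016650807248874234
```

Call:
servo_tool(
  targets=[
    [0.03,0,0.03,0,0,0],
    [0,0,0.03,0,0,0],
    [0,0,0.03,0,0,0],
    [0,0,0,0,0,0],
    [0,0,0,0,0,0],
  ],
)

```text
clock: 34.0
ee_pos: [0.556, -0.1861, -0.0044]
tool_rot: [[-0.979, -0.202, -0.001], [-0.202, 0.979, 0.0], [0.001, 0.001, -1.0]]
ft_force: [-11.1, 0.5, 12.3]
gripper_width: 0.289
grip_force: 40.0
```

Call:
servo_tool(
  targets=[
    [0.04,0,-0.03,0,0,0],
    [0,0,0,0,0,0],
    [0,0,0,0,0,0],
    [0,0,0,0,0,0],
    [0,0,0,0,0,0],
  ],
  squeeze=10,
)

```text
clock: 34.62
ee_pos: [0.5561, -0.1861, -0.0043]
tool_rot: [[-0.979, -0.202, -0.0], [-0.202, 0.979, -0.0], [0.0, -0.0, -1.0]]
ft_force: [-0.6, 0.4, -3.4]
gripper_width: 0.295
grip_force: 10.0
```

Call:
servo_tool(
  targets=[
    [0,0,0,0,0,0],
    [0,0,0,0,0,0],
    [0,0,0,0,0,0],
    [0,0,0,0,0,0],
    [0,0,0,0,0,0],
  ],
  claw=0.2,
)

```text
clock: 35.25
ee_pos: [0.5561, -0.1861, -0.0042]
tool_rot: [[-0.979, -0.202, -0.0], [-0.202, 0.979, -0.0], [0.0, -0.0, -1.0]]
ft_force: [-0.3, -0.1, -0.3]
gripper_width: 0.6
grip_force: 0.0
```

```bash
python3 lt.py
```

```text
[ 0.5561 -0.1861 -0.0042] [-0.3386 -0.1377 -0.3163] [-0.2022  0.9793]
scene 0.56 1542 (549.33251953125, -188.18954467773438) (120.35014343261719, 153.34896850585938) 11.175917625427246 slope [ 0.0016 -0.0006] platez 0.01729634131706991
top 0.64 518 (548.2777709960938, -154.5095977783203) (104.90971374511719, 83.30375671386719) 10.712101936340332 slope [-0.0021 -0.0028] platez 0.016054965530659018
```

Released. Retreat straight up and check with the wrist camera.

Call:
servo_tool(
  targets=[
    [0,0,-0.4,0,0,0],
    [0,0,-0.8,0,0,0],
    [0,0,-1,0,0,0],
    [0,0,-1,0,0,0],
    [0,0,-1,0,0,0],
  ],
)

```text
clock: 36.17
ee_pos: [0.5563, -0.1863, 0.0817]
tool_rot: [[-0.979, -0.202, 0.001], [-0.202, 0.979, -0.0], [-0.001, -0.0, -1.0]]
ft_force: [-0.3, -0.1, -0.0]
gripper_width: 0.597
grip_force: 0.0
```

Call:
servo_tool(
  targets=[
    [0,0.5,-1,0,0,0],
    [0,0.5,-1,0,0,0],
    [0,0.5,-1,0,0,0],
    [0,0.5,-1,0,0,0],
    [0,0.5,-1,0,0,0],
  ],
)

```text
clock: 36.8
ee_pos: [0.5457, -0.1362, 0.1812]
tool_rot: [[-0.979, -0.203, 0.0], [-0.203, 0.979, 0.0], [-0.0, -0.0, -1.0]]
ft_force: [-0.1, 0.3, -0.5]
gripper_width: 0.603
grip_force: 0.0
```

Call:
servo_tool(
  targets=[
    [-0.3,0.5,-1,0,0,0],
    [-0.3,0.5,-1,0,0,0],
    [-0.3,0.5,-0.5,0,0,0],
    [0,0,0,0,0,0],
    [0,0,0,0,0,0],
  ],
)

```text
clock: 37.42
ee_pos: [0.557, -0.1043, 0.2291]
tool_rot: [[-0.979, -0.202, -0.001], [-0.202, 0.979, -0.0], [0.001, 0.0, -1.0]]
ft_force: [0.1, 0.1, -1.1]
gripper_width: 0.6
grip_force: 0.0
```

```bash
cat > fin.py <<'E'
from h import *
np.set_printoptions(precision=4,suppress=True)
C=np.array([.5451,-.1887]);a=np.radians(11.7);ux=np.array([np.cos(a),np.sin(a)]);uy=np.array([-ux[1],ux[0]])
print(ctrl.get_obs()['ee_pos'])
for c in('wrist','scene','top'):
    I,D,W=look(c)
    if c=='wrist': save(I,'wf.png')
    for n in('lid','heatsink','bottle','parts_box','spool','screwdriver'):
        for r in ctrl.cut_out(c,n)[:1]:
            p=W[r['region']&(D>0)]
            if n=='lid': p=p[(p[:,2]<.024)&(p[:,2]>.009)]
            if len(p)<10: continue
            q=p[p[:,2]>np.percentile(p[:,2],95)-.008]
            A=np.c_[q[:,:2]-q[:,:2].mean(0),np.ones(len(q))];s=np.linalg.lstsq(A,q[:,2],rcond=None)[0]
            (x,y),w,an=cv2.minAreaRect((q[:,:2]*1000).astype(np.float32));d=np.array([x,y])/1000-C
            print(c,n,round(r['confidence'],2),np.round([x,y,*w,an],1),'med',np.median(p,0),'ztop',s[2].round(4),'slope',s[:2],'tray',d@ux,d@uy)
E
python3 fin.py
```

```text
[ 0.557  -0.1043  0.2291]
wrist lid 0.91 [ 555.2 -185.   108.   151.4   11.5] med [ 0.5509 -0.1831  0.0156] ztop 0.0156 slope [-0.0009  0.0001] tray 0.010613320164733599 0.0016232276645053478
wrist heatsink 0.86 [ 532.1 -333.2   45.5   44.4   82.9] med [ 0.5313 -0.331   0.0186] ztop 0.0194 slope [0.0008 0.0008] tray -0.042031629874524995 -0.13889518972242323
wrist parts_box 0.96 [649.1 -24.5 264.6  62.7  18.9] med [0.7643 0.0024 0.0244] ztop 0.0392 slope [-0.1644 -0.1488] tray 0.1351716324135112 0.1396577225122802
wrist screwdriver 0.64 [ 628.5 -184.7  103.9  129.8   21.9] med [ 0.6591 -0.2075  0.0219] ztop 0.0244 slope [-1.3398 -0.0137] tray 0.08251507774896369 -0.012991192856527028
scene lid 0.59 [ 553.7 -187.2  113.6  155.2   11.4] med [ 0.5585 -0.1772  0.0173] ztop 0.0173 slope [ 0.0039 -0.0006] tray 0.008737291669276344 -0.0002961970905694442
scene heatsink 0.74 [ 555.  -185.9   25.7   27.1   26.6] med [ 0.5583 -0.1793  0.0174] ztop 0.0439 slope [-0.1188 -0.2753] tray 0.010284068362302395 0.00077254058706454
scene bottle 0.93 [525.4   6.2  26.8  24.7  19.9] med [0.5392 0.018  0.
[... 667 characters left out ...]
lope [0.0776 0.279 ] tray -0.00041878669165929173 0.07209087586966981
top bottle 0.62 [525.9   3.9  26.4  26.6  44.9] med [0.5213 0.0061 0.1177] ztop 0.1698 slope [0.0029 0.0022] tray 0.020220293312354042 0.19254289548406942
top parts_box 0.91 [727.1   3.5  91.1  60.2  10.7] med [0.7269 0.0021 0.0054] ztop 0.0387 slope [0.0024 0.0055] tray 0.21714555861886858 0.15129840326775476
top spool 0.94 [694.8 191.6  58.3  57.5  45.8] med [0.6922 0.1905 0.0416] ztop 0.0423 slope [ 0.0012 -0.0037] tray 0.22376692464167333 0.34207334542339574
top screwdriver 0.56 [624.1 -85.   24.6 101.3  49.5] med [ 0.6526 -0.1104  0.0156] ztop 0.0277 slope [-6.4387 -0.5814] tray 0.09843272303763585 0.08550432715590252
```

View pics/wf.png

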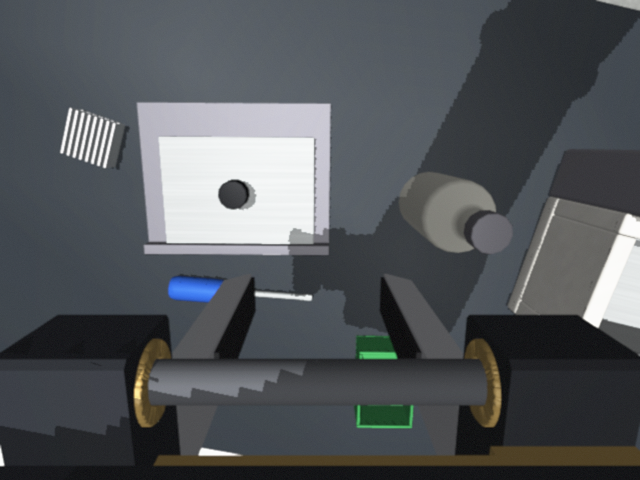

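The picture shows the lid (159–314, 137–243) flush against the raised edge at row ~243, level and knob up. The heat sink (90, 137) is flat on the bench, off the tray, and the bystanders are in place.

```bash
python3 -c "
from plant import ctrl
print(ctrl.sign_off())"
```

```text
the job is handed in; nothing more can be done
None
```

The job is handed in: the lid is parked level on the tray, flush against the raised edge, and the heat sink lies flat on the bench; the hand-in call gave no verdict, so that rests on my last camera check.

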